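Sweep the used jar caps into the steel tray

ROBOT

A 6-joint arm with a two-finger parallel gripper is mounted at the origin on the work surface. World frame = base frame: x ahead of the robot, y to its left, z up, the work surface at z = 0. Lengths are in m, angles in rad, forces in N, time in s.
With the tool pointing down it reaches from about 0.35 to 0.8 m from the base axis. Payload 7.3 kg.
Tool frame: the origin (TCP) lies between the finger pads; the fingertips stand 25 mm ahead of it and the grasp point (between the pads) lies 6 mm ahead of it (r.tip_extent is the distance from the TCP to the fingertips, in m); z points along the fingers, y is the line along which they close (so a half turn about z gives the same grasp; the last joint's range is limited). The gripper opens to 85 mm and grips with 20 to 120 N. Pads are 22 mm wide; open, the fingers measure 114 mm over their backs; the gripper's body (76 mm by 85 mm) begins 54 mm behind the grasp point. The pads swing forward as they close: fully open they stand 13 mm farther back than shut.
Start: joints at [-1.42, 0.342, 1.524, -0, 1.275, -0.146], TCP at [0.154, -0.502, 0.256] pointing down, gripper open.
Joint ranges: [-2.53, 2.53], [-0.77, 2.02], [0.04, 2.7], [-1, 4.14], [0.28, 2.66], [-3.11, 3.11]. Speed limits (rad/s): [2.57, 2.57, 3.14, 3.14, 3.14, 3.14].

INTERFACE

Orientations are given as a unit quaternion [x, y, z, w].
In Python, from workcell import r, command_gripper, optics gives the robot as it stands. The module is installed in compiled form; this text tells all that it offers. Calls block until the motion is done:
- r.reach(position, orientation): joint-space move of the TCP to a pose.
- r.move_straight(position, orientation=None, speed=0.15, max_force=None): straight line of the TCP; orientation=None keeps the orientation; speed is the mean speed in m/s. With max_force (N) it stops when the force on the tool has changed by that much, and returns True; else False.
- r.movej(angles): joint-space move.
- command_gripper(opening, force=None): finger opening in m; force is the grip in N (None keeps the last); returns when the fingers have stopped.
- r.hold(seconds).
- r.solve_ik(position, orientation): joint angles nearest the present ones, or None.
- r.read_state(): the state.
- optics.get_image(name): name is "side" or "top"; returns (picture, depth): 420x560x3 uint8, red, green, blue; 420x560 float32, m along the optical axis (not along the pixel's ray), 0 where there is no reading.
- optics.camera_model(name): a dict with "K" (3x3 intrinsics, pixels), "k1" (the pictures are not rectified: a ray, as slopes to the right and down, at radius r is drawn at 1 + k1 r^2 times it, then the intrinsics apply), "R" (3x3) and "t" (3): a world point X has camera coordinates R X + t. Camera axes: x right, y down, z forward; pixel columns grow to the right and rows downward; lengths in m; the calibration is good to about 2 mm. A picture is of the moment at which its call begins. camera_model takes no time and is no camera call.
A pose or a line that the arm cannot do raises r.PlanningError and nothing moves.
- r.finish_job(): hands the job in; it is judged then, once.
The state is a dict: "time_s": time; "joint_positions": joint angles; "dq": joint speeds; "tau": joint torques, N m; "eef_pos": TCP position; "eef_rot": TCP orientation; "contact_force": force on the tool from outside, world axes, zero at the start; "torque": the same for the moment, N m; "grip_width": finger opening in m; "grip_force": force on a finger pad.
Only numpy, scipy, OpenCV 4.12 (cv2) and the standard library are available. Lean on these libraries where they do the work, as an engineer would, in place of code of your own. Each camera call takes 0.05 s, during which the arm holds its last target. There are 200 camera calls.

TASK

Four loose black screw caps are left over on the white work board of the laboratory bench: sweep all of them over the board's edge into the empty steel tray standing against it, pushing them gently along the board with the fingertips; do not grip or lift them. Leave the two sealed jars among them standing where they are.

Things in the scene. Friction and masses are not known exactly. Their poses are not given: they have to be found in the camera images.
- board: white plastic work board, fixed, 280 mm (its x) by 300 mm (its y), 30 mm thick; origin at the centre of its underside on the bench. The caps lie about on it. One jar stands near each of its two ends towards its own +y and -y, on the middle line (x about 0), with one cap between the jars; the other three caps lie on either side of that line, about 90 mm from it, at least 45 mm apart
- tray: empty shallow stainless steel tray, fixed, 280 mm (its x, parallel to the board's x) by 170 mm (its y), walls 3 mm thick and 22 mm high, floor 3 mm; origin at the centre of its underside on the bench. It stands against the board's +y or -y edge (2 mm gap), its rim 8 mm below the board's top, so that caps pushed over this edge drop in
- slide_tray: open cardboard tray of glass slides, fixed, 200 mm (its x) by 170 mm (its y), 12 mm high; origin at the centre of its underside. It lies against the board's opposite edge; nothing goes in it
- cap0: one of four alike loose black screw caps: a ribbed disc 53 mm across and 17 mm high, 15 g, lying open side down on the board at the start; its origin is its centre, 8.5 mm above its underside, its z axis the cap's axis
- cap1: one of four alike loose black screw caps: a ribbed disc 53 mm across and 17 mm high, 15 g, lying open side down on the board at the start; its origin is its centre, 8.5 mm above its underside, its z axis the cap's axis
- cap2: one of four alike loose black screw caps: a ribbed disc 53 mm across and 17 mm high, 15 g, lying open side down on the board at the start; its origin is its centre, 8.5 mm above its underside, its z axis the cap's axis
- cap3: one of four alike loose black screw caps: a ribbed disc 53 mm across and 17 mm high, 15 g, lying open side down on the board at the start; its origin is its centre, 8.5 mm above its underside, its z axis the cap's axis
- jar0_center (a point): one of two alike sealed low amber glass specimen jars, 58 mm across, with a narrower black lid 45 mm across, 45 mm high in all, 120 g, standing loose on the board; the point is its centre, 22.5 mm above its underside. It stays where it is
- jar1_center (a point): one of two alike sealed low amber glass specimen jars, 58 mm across, with a narrower black lid 45 mm across, 45 mm high in all, 120 g, standing loose on the board; the point is its centre, 22.5 mm above its underside. It stays where it is
Not all that is in view belongs to the job. Leave any orange or pink look-alike of the cap2 alone. What is shaped like the part that bears jar1_center but yellow is not meant.

How it is judged:
At the end, for the whole second after the job is handed in: All four caps are in the steel tray (each centre inside its walls and less than 36 mm above the bench) and at rest; both jars still stand upright, within 20 mm of where they started (x of cap0 in the frame of tray between -0.137 and 0.137 m and y of cap0 in the frame of tray between -0.082 and 0.082 m and z of each of cap0, cap1, cap2, cap3 in the frame of tray below 0.036 m and linear speed of each of cap0, cap1, cap2, cap3 below 0.02 m/s and x of cap1 in the frame of tray between -0.137 and 0.137 m and y of cap1 in the frame of tray between -0.082 and 0.082 m and x of cap2 in the frame of tray between -0.137 and 0.137 m and y of cap2 in the frame of tray between -0.082 and 0.082 m and x of cap3 in the frame of tray between -0.137 and 0.137 m and y of cap3 in the frame of tray between -0.082 and 0.082 m and distance of each of jar0_center, jar1_center from where it was at the start of the episode below 0.02 m and angle between each of jar0_center, jar1_center's own z axis and vertical below 0.2 rad); the robot touches nothing.
It fails at once if a cap is lifted (its centre more than 25 mm higher than when it lies on the board) (height (world z) of any of cap0, cap1, cap2, cap3 above 0.064 m).
It fails at once if a cap is gripped or pressed hard by the fingers (over 15 N) (contact force between any of cap0, cap1, cap2, cap3 and the fingers above 15 N).
It fails at once if a sealed jar is shifted more than 20 mm or tipped (distance of any of jar0_center, jar1_center from where it was at the start of the episode above 0.02 m or angle between any of jar0_center, jar1_center's own z axis and vertical above 0.2 rad).
It also fails if it takes over 70 s, if anything falls off the work surface, if the arm or the gripper's body presses on something with over 40 N, if the wrist force passes 120 N, or if a joint passes its speed limit or range.

## Working session

There is one attempt and no reset: what is moved stays moved. The work goes in short steps, each a Python script; the robot and the scene stay as the last script left them, time stands still between calls to the robot, and variables do not carry over. Pictures are saved under pics/ and viewed, at most 10 in all, crops included, and the job is handed in when it is done.

```bash
mkdir -p pics
cat > h.py <<'E'
import numpy as np, cv2
from workcell import r, command_gripper, optics
def snap(n,f):
    im,d=optics.get_image(n); cv2.imwrite(f'pics/{f}.png',im[:,:,::-1]); np.save(f'pics/{f}.npy',d); return im,d
def ray(n,u,v):
    m=optics.camera_model(n); K=np.array(m['K']); k=m['k1']
    p=np.array([(u-K[0,2])/K[0,0],(v-K[1,2])/K[1,1]]); q=p.copy()
    for _ in range(20): q=p/(1+k*(q@q))
    R=np.array(m['R']); t=np.array(m['t'])
    return -R.T@t, R.T@np.array([q[0],q[1],1.])
def at_z(n,u,v,z):
    c,d=ray(n,u,v); return c+d*(z-c[2])/d[2]
def at_d(n,u,v,dep):
    c,d=ray(n,u,v); return c+d*dep
E
python3 - <<'E'
from h import *
for n in('top','side'):
    im,d=snap(n,n+'0'); m=optics.camera_model(n); print(n,m['K'],m['k1'],-np.array(m['R']).T@np.array(m['t']))
s=r.read_state(); print(s['eef_rot'],s['time_s'],r.tip_extent)
E
```

```text
top [[486.98512904   0.         287.39175604]
 [  0.         486.98512904 204.36803164]
 [  0.           0.           1.        ]] -0.027624478579850387 [0.4652599  0.0043151  1.05743594]
side [[441.27270437   0.         280.78379334]
 [  0.         441.27270437 217.33374013]
 [  0.           0.           1.        ]] -0.1440710759533112 [0.49685466 0.54854845 0.68227418]
[ 9.89008780e-01  1.47855285e-01  9.31177169e-06 -6.69823462e-04] 0.1 0.025
```

View pics/top0.png

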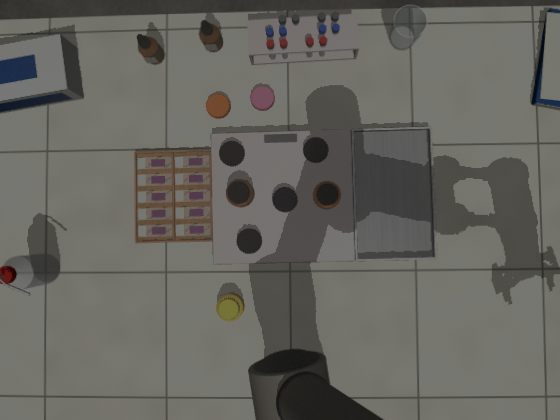

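View pics/side0.png

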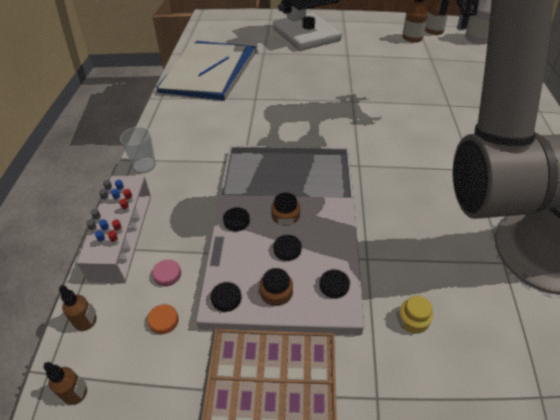

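The top view shows four black caps at (232,153), (316,150), (285,199) and (249,240). The jars with dark lids are at (239,192) and (327,194). The steel tray is to the right (about 393,193) and the slide tray to the left. Look-alikes I will leave alone are the orange cap (218,105), the pink cap (262,97) and the yellow jar (230,307).

Run:
```python
from h import *
for k,(u,v,z) in dict(c0=(232,153,.047),c1=(316,150,.047),c2=(285,199,.047),c3=(249,240,.047),jA=(239,192,.075),jB=(327,194,.075),
  b_tl=(212,130,.03),b_bl=(214,264,.03),b_tr=(352,129,.03),b_br=(355,263,.03),t_tr=(430,128,.022),t_br=(434,258,.022)).items():
    print(k,at_z('top',u,v,z).round(4))
d=np.load('pics/top0.npy')
print([at_d('top',u,v,d[v,u])[2].round(4) for u,v in[(232,153),(316,150),(285,199),(249,240),(239,192),(327,194),(300,230),(393,193)]])
im=cv2.imread('pics/top0.png')[115:275,200:445]; cv2.imwrite('pics/crop.png',cv2.resize(im,None,fx=3.2,fy=3.2,interpolation=cv2.INTER_CUBIC))
```

```text
c0 [0.6224 0.153  0.047 ]
c1 [ 0.6259 -0.0231  0.047 ]
c2 [0.5243 0.0427 0.047 ]
c3 [0.4399 0.1184 0.047 ]
jA [0.5381 0.135  0.075 ]
jB [ 0.5317 -0.0432  0.075 ]
b_tl [0.6754 0.1983 0.03  ]
b_bl [0.3896 0.195  0.03  ]
b_tr [ 0.6723 -0.1004  0.03  ]
b_br [ 0.3892 -0.1019  0.03  ]
t_tr [ 0.6734 -0.2671  0.022 ]
t_br [ 0.3975 -0.2687  0.022 ]
[np.float64(0.0486), np.float64(0.0459), np.float64(0.0483), np.float64(0.0459), np.float64(0.0768), np.float64(0.0746), np.float64(0.03), np.float64(0.0052)]
```

View pics/crop.png

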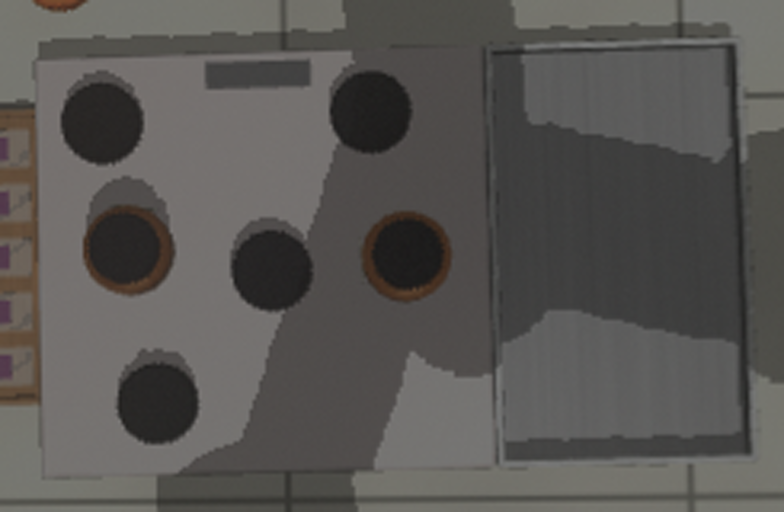

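The crop confirms four plain black caps. The two jars show amber rims round their lids. The measured heights match: caps about 0.047 m, lids 0.075 m, board 0.030 m. I will push in -y with the fingers 30 mm apart across the lane, starting with cap c1 and touching the board first to find the tip height.

```bash
cat >> h.py <<'E'
QY=np.array([.70710678,.70710678,0,0]); QX=np.array([1.,0,0,0])
E
python3 - <<'E'
from h import *
command_gripper(.03)
for q in (QY,QY*[1,-1,1,1],QX): print([None if (s:=r.solve_ik(p,q)) is None else np.round(s,2)[[0,5]] for p in([.62,.2,.15],[.44,.17,.15],[.62,-.12,.06],[.43,-.14,.06])])
q=QY
r.reach([.624,.06,.15],q)
r.move_straight([.624,.06,.085],q,speed=.12)
print(r.move_straight([.624,.06,.035],q,speed=.02,max_force=3))
s=r.read_state(); print(s['eef_pos'],s['contact_force'],s['time_s'],s['grip_width'])
z=s['eef_pos'][2]+.005
r.move_straight([.624,.06,z]); snap('side','s1'); print(r.read_state()['eef_pos'])
E
```

```text
[array([0.19, 0.19]), array([0.21, 0.21]), array([-0.31, -0.31]), array([-0.48, -0.48])]
[array([ 0.19, -2.95]), array([ 0.21, -2.94]), array([-0.31,  2.83]), array([-0.48,  2.66])]
[array([0.19, 1.77]), array([0.21, 1.78]), array([-0.31,  1.26]), array([-0.48,  1.09])]
True
[0.62397983 0.05998307 0.05461045] [-1.07620549 -0.09947998  4.91529438] 5.475 0.030145075616070455
[0.62405358 0.05999847 0.05966579]
```

View pics/s1.png

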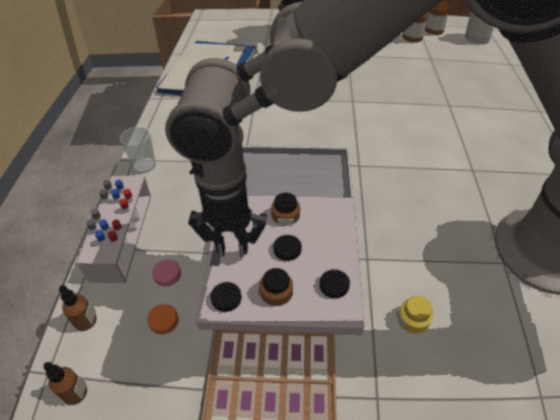

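Board contact was at TCP z 0.0546, so the tips sit near 0.030 as expected. The side view shows both fingers between cap c0 (226,296) and the hidden c1, with the jars clear. Next I push c1.

Run:
```python
from h import *
z=.0597
r.move_straight([.626,.03,z],speed=.08)
r.move_straight([.640,-.118,z],speed=.07)
print(r.read_state()['contact_force'])
r.move_straight([.640,-.118,.12],speed=.15)
r.reach([.64,.10,.15],QY)
r.reach([.620,.206,.12],QY)
snap('side','s2'); print(r.read_state()['time_s'])
```

```text
[-0.58564414 -0.13803913 -0.28871609]
10.5833
```

View pics/s2.png

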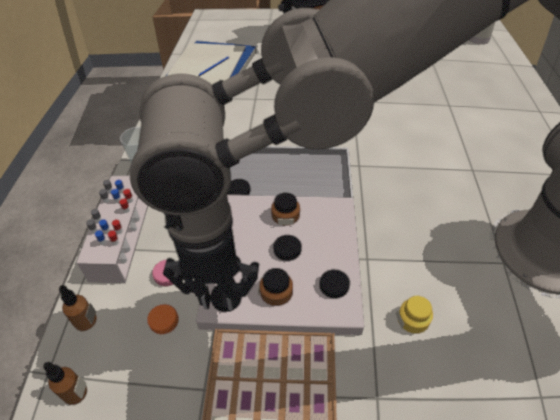

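c1 now lies in the tray at (237,187), and both jars are unmoved. Next is c0 on a lane slightly nearer the middle, then c3.

Run:
```python
from h import *
z=.0597
r.move_straight([.622,.207,z],QY,speed=.12)
r.move_straight([.622,.19,z],speed=.06)
r.move_straight([.601,-.118,z],speed=.08)
print(r.read_state()['contact_force'])
r.move_straight([.601,-.118,.14],speed=.15)
r.reach([.440,.172,.14],QY)
r.move_straight([.440,.172,z],QY,speed=.12)
im,_=snap('top','t3'); im,_=snap('side','s3'); print(r.read_state()['time_s'])
```

```text
[-0.38562038  0.2844513   0.01305345]
18.5333
```

View pics/s3.png

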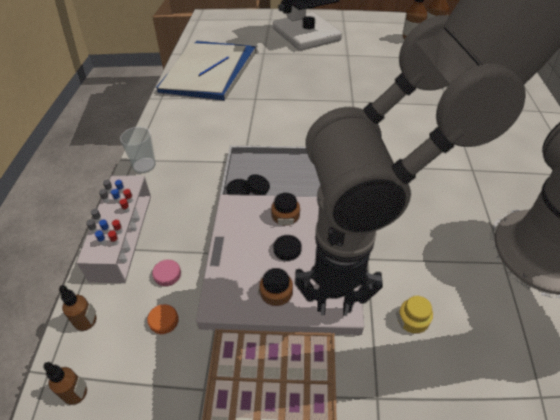

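c0 is in the tray at (258,184) next to c1. Next I push c3, then move c2 sideways out from between the jars.

Run:
```python
from h import *
z=.0597
r.move_straight([.440,.158,z],speed=.06)
r.move_straight([.429,-.118,z],speed=.08)
r.move_straight([.429,-.118,.14],speed=.15)
r.reach([.579,.0427,.13],QX)
r.move_straight([.579,.0427,z],QX,speed=.12)
r.move_straight([.484,.0427,z],speed=.06)
print(r.read_state()['contact_force'])
r.move_straight([.495,.0427,z],speed=.06)
r.move_straight([.495,.0427,.13],speed=.12)
r.reach([.45,.105,.15],QY)
im,_=snap('top','t4'); im,_=snap('side','s4'); print(r.read_state()['time_s'])
```

```text
[-0.6921934  -0.12426313 -0.31269738]
29.8333
```

View pics/s4.png

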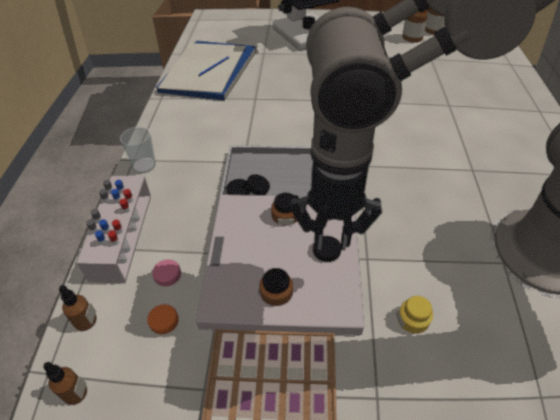

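c2 is clear of the middle line at (327,248), and the jars stand unmoved. I will compute its position, then push it if it is where expected.

Run:
```python
from h import *
p=at_z('side',327,248,.047); print(p)
if abs(p[0]-.45)<.012 and abs(p[1]-.043)<.012:
    z=.0597; x=p[0]*.5+.225
    r.move_straight([x,.105,z],QY,speed=.12)
    r.move_straight([x,.082,z],speed=.06)
    r.move_straight([.456,-.118,z],speed=.08)
    print(r.read_state()['contact_force'])
    r.move_straight([.456,-.118,.14],speed=.15)
    r.reach([.45,.15,.25],QY)
    r.movej([.9]+list(r.read_state()['joint_positions'][1:]))
    a,_=snap('top','t5'); b,_=snap('side','s5'); print(r.read_state()['time_s'])
    A=cv2.resize(a[110:280,190:450],None,fx=1.5,fy=1.5); B=b[130:385,170:390]
    cv2.imwrite('pics/f.png',np.hstack([A,B])[:,:,::-1])
```

```text
[0.45221738 0.04799867 0.047     ]
[-0.2490442  -0.22790217 -0.46417832]
37.1083
```

View pics/f.png

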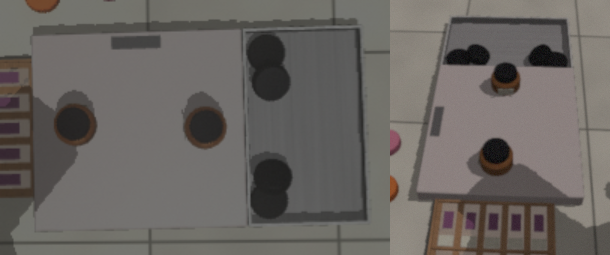

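All four caps are in the tray, overlapping in pairs, and the jars are in place. I will check cap heights and margins from the depth picture before handing in.

Run:
```python
from h import *
d=np.load('pics/t5.npy'); 
for x,y in [(265,50),(270,82),(271,177),(268,200)]:
    u,v=int(190+x/1.5),int(110+y/1.5)
    w=[at_d('top',a,b,d[b,a]) for a in range(u-12,u+13,3) for b in range(v-12,v+13,3)]
    z=[q[2] for q in w]; print(at_d('top',u,v,d[v,u]).round(3),'max z',max(z).round(3))
```

```text
[ 0.644 -0.131  0.018] max z 0.041
[ 0.597 -0.137  0.03 ] max z 1.057
[ 0.462 -0.134  0.036] max z 0.051
[ 0.43  -0.131  0.019] max z 1.057
```

The cap tops are at 0.018–0.036 m, so the centres are at or below about 0.028 m, under the 0.036 m limit. All lie inside the tray walls, so I am handing in.

```bash
python3 -c "
from h import *
print(r.finish_job())"
```

```text
the job is handed in; nothing more can be done
None
```

I swept all four caps into the steel tray and handed the job in after about 37 s of robot time; both jars look unmoved in the last pictures, and no verdict came back.

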